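# Sweep the stray clothes pegs into the peg tray

## Robot

A 6-joint arm with a two-finger parallel gripper is mounted at the origin on the work surface. World frame = base frame: x ahead of the robot, y to its left, z up, the work surface at z = 0. Lengths are in m, angles in rad, forces in N, time in s.
With the tool pointing down it reaches from about 0.275 to 0.85 m from the base axis. Payload 19 kg.
Tool frame: the origin (TCP) lies on the centre line of the jaws, within the pads' length; the fingertips stand 17 mm ahead of it and the grasp point (between the pads) lies 2 mm behind it; z points along the fingers, y is the line along which they close (so a half turn about z gives the same grasp; the last joint's range is limited). The gripper opens to 85 mm and grips with 20 to 120 N. Pads are 22 mm wide; open, the fingers measure 114 mm over their backs; the gripper's body (76 mm by 85 mm) begins 54 mm behind the grasp point. The pads swing forward as they close: fully open they stand 13 mm farther back than shut.
Start: joints at [1.188, 0.15, 1.437, -0, 1.554, -0.134], TCP at [0.142, 0.557, 0.248] pointing down, gripper open.
Joint ranges: [-2.8, 2.8], [-0.68, 2.1], [0.12, 2.68], [-1.39, 4.53], [0.16, 2.79], [-2.81, 2.81]. Speed limits (rad/s): [1.89, 1.89, 2.22, 3.01, 3.01, 3.01].

## Interface

Orientations are given as a unit quaternion [x, y, z, w].
In Python, from workcell import arm gives the robot as it stands.
- The arm moves only by the tool servo_tool, never from a script. Its argument "plan" is a list of rows, each an object with "dr": the turn, a rotation vector about the world's x, y, z in rad, a list of three; "linear": the shift along the world's x, y, z in mm, a list of three; "grip": the opening, from 0 (shut) to 1 (fully open). A call has 1 to 20 rows; each row shifts and turns the commanded pose from where the row before left it; what a row does not reach is not made up. A row lasts 1/8 s, in which the tool goes at most 62.5 mm and 10.7 degrees, less where a joint would pass 70% of its speed; a pose out of reach is approached as far as the arm can. A call with a gripper value outside its range is refused whole. The fingers move at their own pace and stop on an object; "grip_force" is the grip in N (left out, the last holds). Time passes only in rows, so rows that do not move let the fingers close. It gives the time, the measured TCP pose, the force, the opening and the grip force at its end, in the units of the state.
- arm.get_obs(): the state, without advancing time (a new reading comes with each control period).
- arm.get_image(name): name is "scene" or "top" or "wrist"; returns a dict with "color" (384x512x3 uint8, red, green, blue), "mtx" (3x3 intrinsics, pixels), "dist_coeffs" ([k1, k2, p1, p2, k3] as OpenCV has them; the pictures are not rectified), "extrinsics" (4x4, takes a point from camera to world coordinates). Camera axes: x right, y down, z forward; pixel columns grow to the right and rows downward; lengths in m; the calibration is good to about 2 mm. A picture is of the moment at which its call begins. There is no depth.
- arm.close_job(): hands the job in; it is judged then, once.
The state is a dict: "time_s": time; "joints": joint angles; "dq": joint speeds; "joint_torque": joint torques, N m; "tool_pos": TCP position; "eef_rot": TCP orientation; "wrist_force": force on the tool from outside, world axes, zero at the start; "wrist_torque": the same for the moment, N m; "width": opening from 0.0 (shut) to 1.0 (fully open); "grasp_force": force on a finger pad.
Only numpy, scipy, OpenCV 4.12 (cv2) and the standard library are available. Lean on these libraries where they do the work, as an engineer would, in place of code of your own. Each camera call takes 0.05 s, during which the arm holds its last target. There are 200 camera calls.

## Task

Tidy the laundry bench: with the outside of your fingers, sweep the three stray clothes pegs along the bench and through the open front of the low steel tray, until every peg lies wholly inside it. Only push them, gently - do not pinch, press down on, pick up or carry a peg - and leave everything else on the bench where it stands.

Things in the scene. Friction and masses are not known exactly. Their poses are not given: they have to be found in the camera images.
- tray: fixed low steel tray, 130 (its x) by 220 (its y) outside; origin on the bench at the centre of its footprint. Open front (mouth) on its -x side; walls 4 mm thick, 26 mm high on the other three sides (212 mm wide inside). Floor 3 mm thick; a thin ramp 25 mm long before the mouth, full width, leads from the bench up to the floor
- tray_mouth (a point): centre of the tray's front line, where the side walls begin, on the floor's surface (65 mm in front of the tray's origin, 3 mm above the bench)
- peg1: one of three identical wooden spring clothes pegs lying flat on the bench, 72 long (its x), 16 wide (its y), 14 high (its z), about 18 g; origin at its centre, 7 mm above the bench
- peg1_jaw (a point): middle of the jaw end face of peg1, 36 mm from its centre along its +x
- peg1_tail (a point): middle of the other end face of peg1, 36 mm from its centre along its -x
- peg2: one of three identical wooden spring clothes pegs lying flat on the bench, 72 long (its x), 16 wide (its y), 14 high (its z), about 18 g; origin at its centre, 7 mm above the bench
- peg2_jaw (a point): middle of the jaw end face of peg2, 36 mm from its centre along its +x
- peg2_tail (a point): middle of the other end face of peg2, 36 mm from its centre along its -x
- peg3: one of three identical wooden spring clothes pegs lying flat on the bench, 72 long (its x), 16 wide (its y), 14 high (its z), about 18 g; origin at its centre, 7 mm above the bench
- peg3_jaw (a point): middle of the jaw end face of peg3, 36 mm from its centre along its +x
- peg3_tail (a point): middle of the other end face of peg3, 36 mm from its centre along its -x
- cup: white plastic dosing cup standing on the bench, 58 in diameter at the rim, 52 high; origin under its centre. Not part of the job
- tin: closed aluminium tin with a paper label, 56 in diameter, 58 high, upright; origin under its centre. Not part of the job
- brush: scrubbing brush lying bristles down at the right-hand side, 140 long (its x), 50 wide, 34 high; origin under its centre. Not part of the job
- detergent: blue detergent bottle, 84 in diameter, 210 high, standing beyond the tray on the robot's left; origin under its centre. Not part of the job
- softener: white softener bottle, 72 in diameter, 170 high, standing on the robot's left; origin under its centre. Not part of the job
- jar: closed glass jar, 72 in diameter, 85 high, at the far side of the bench; origin under its centre. Not part of the job
- bowl: white ceramic bowl, 120 in diameter, 50 high, at the far side of the bench; origin under its centre. Not part of the job
There are look-alikes about, which are no part of the job. What is shaped like the peg1 but black, purple or yellow is not meant.

How it is judged:
At the end, for the whole second after the job is handed in: Both ends of each of the three pegs are behind the tray's front line, between its side walls and in front of its back wall, less than 30 mm above the bench; the pegs are at rest (under 10 mm/s); every other thing is within 20 mm of its start and upright within 0.2 rad (x of peg1_jaw in the frame of tray between -0.065 and 0.065 m and y of peg1_jaw in the frame of tray between -0.11 and 0.11 m and z of each of peg1_jaw, peg1_tail, peg2_jaw, peg2_tail, peg3_jaw, peg3_tail in the frame of tray below 0.03 m and x of peg1_tail in the frame of tray between -0.065 and 0.065 m and y of peg1_tail in the frame of tray between -0.11 and 0.11 m and linear speed of each of peg1, peg2, peg3 below 0.01 m/s and x of peg2_jaw in the frame of tray between -0.065 and 0.065 m and y of peg2_jaw in the frame of tray between -0.11 and 0.11 m and x of peg2_tail in the frame of tray between -0.065 and 0.065 m and y of peg2_tail in the frame of tray between -0.11 and 0.11 m and x of peg3_jaw in the frame of tray between -0.065 and 0.065 m and y of peg3_jaw in the frame of tray between -0.11 and 0.11 m and x of peg3_tail in the frame of tray between -0.065 and 0.065 m and y of peg3_tail in the frame of tray between -0.11 and 0.11 m and distance of each of cup, tin, brush, detergent, softener, jar, bowl from where it was at the start of the episode below 0.02 m and angle between each of cup, tin, brush, detergent, softener, jar, bowl's own z axis and vertical below 0.2 rad); the robot touches nothing.
It fails at once if a peg is lifted or carried: its centre more than 22 mm above the bench outside the tray (7 mm is lying), or more than 36 mm anywhere ((height (world z) of peg1 above 0.022 m and x of peg1 in the frame of tray below -0.07 m) or (height (world z) of peg2 above 0.022 m and x of peg2 in the frame of tray below -0.07 m) or (height (world z) of peg3 above 0.022 m and x of peg3 in the frame of tray below -0.07 m) or height (world z) of any of peg1, peg2, peg3 above 0.036 m).
It fails at once if a peg is pinched, crushed or jammed: more than 25 N between it and the fingers (contact force between the fingers and peg1 above 25 N or contact force between the fingers and peg2 above 25 N or contact force between the fingers and peg3 above 25 N).
It fails at once if another thing on the bench is shoved more than 20 mm or tipped more than 0.2 rad (distance of any of cup, tin, brush, detergent, softener, jar, bowl from where it was at the start of the episode above 0.02 m or angle between any of cup, tin, brush, detergent, softener, jar, bowl's own z axis and vertical above 0.2 rad).
It also fails if it takes over 72 s, if anything falls off the work surface, if the arm or the gripper's body presses on something with over 40 N, if the wrist force passes 120 N, or if a joint passes its speed limit or range.

## Working session

There is one attempt and no reset: what is moved stays moved. The work goes in short steps, Python scripts to look and compute and a tool call to move; the robot and the scene stay as the last step left them, time stands still between calls to the robot, and variables do not carry over. Pictures are saved under pics/ and viewed, at most 10 in all, crops included, and the job is handed in when it is done.

Besides the shell and the picture viewer there is one more tool, called after "Emit:" by a JSON object that holds its "name" and its "arguments", one argument or row to a line. servo_tool: Moves the arm, as the interface text tells. Its arguments: {"type":"object","properties":{"plan":{"type":"array"},"grip_force":{"type":"number"}},"required":["plan"]}

```bash
mkdir -p pics; cat > h.py <<'E'
import numpy as np, cv2
from workcell import arm
def shot(n,f=None):
    d=arm.get_image(n)
    if f: cv2.imwrite('pics/'+f,cv2.cvtColor(d['color'],cv2.COLOR_RGB2BGR))
    return d
def ray(d,uv):
    K=np.array(d['mtx']);E=np.array(d['extrinsics'])
    p=cv2.undistortPoints(np.array(uv,float).reshape(-1,1,2),K,np.array(d['dist_coeffs'])).reshape(-1,2)
    r=np.c_[p,np.ones(len(p))]@E[:3,:3].T
    return E[:3,3],r
def onplane(d,uv,z):
    o,r=ray(d,uv); return o+r*((z-o[2])/r[:,2])[:,None]
def proj(d,P):
    E=np.linalg.inv(np.array(d['extrinsics']))
    return cv2.projectPoints(np.array(P,float).reshape(-1,1,3),cv2.Rodrigues(E[:3,:3])[0],E[:3,3],np.array(d['mtx']),np.array(d['dist_coeffs']))[0].reshape(-1,2)
E
python3 - <<'E'
from h import *
a=shot('top','top0.png');b=shot('scene','scene0.png')
for d in(a,b): print(np.round(d['extrinsics'],3).tolist(),np.round(d['mtx'],0).tolist())
t=cv2.imread('pics/top0.png');s=cv2.imread('pics/scene0.png')
cv2.imwrite('pics/top0b.png',cv2.resize(t,(800,600),interpolation=2))
cv2.imwrite('pics/scene0b.png',cv2.resize(s,(800,600),interpolation=2))
print(arm.get_obs())
E
```

```text
[[0.014, -0.982, 0.189, 0.341], [-1.0, -0.019, -0.021, 0.074], [0.024, -0.189, -0.982, 1.266], [0.0, 0.0, 0.0, 1.0]] [[430.0, 0.0, 257.0], [0.0, 430.0, 189.0], [0.0, 0.0, 1.0]]
[[0.429, 0.575, -0.697, 1.559], [0.903, -0.292, 0.315, -0.398], [-0.022, -0.765, -0.644, 0.971], [0.0, 0.0, 0.0, 1.0]] [[404.0, 0.0, 263.0], [0.0, 404.0, 190.0], [0.0, 0.0, 1.0]]
{'time_s': 0.1, 'joints': array([ 1.18800342e+00,  1.50899465e-01,  1.43792136e+00, -1.78585620e-05,
        1.55379217e+00, -1.34019093e-01]), 'dq': array([ 0.00038307, -0.00107633, -0.00086564, -0.00053636,  0.00051471,
        0.00012163]), 'joint_torque': array([ 5.17612993e-03, -7.14384842e+01, -5.71786237e+01, -1.25391188e-05,
        7.17313626e-03, -1.70529216e-05]), 'tool_pos': array([0.1415371 , 0.55711067, 0.24777933]), 'eef_rot': array([ 1.24066227e-01,  9.92273808e-01, -4.95513352e-04, -1.21737328e-04]), 'wrist_force': array([0.84166348, 0.39892862, 1.34131132]), 'wrist_torque': array([-0.07891148, -0.00856868,  0.02591216]), 'grasp_force': 0.0, 'width': 1.001779946040161}
```

View pics/top0b.png

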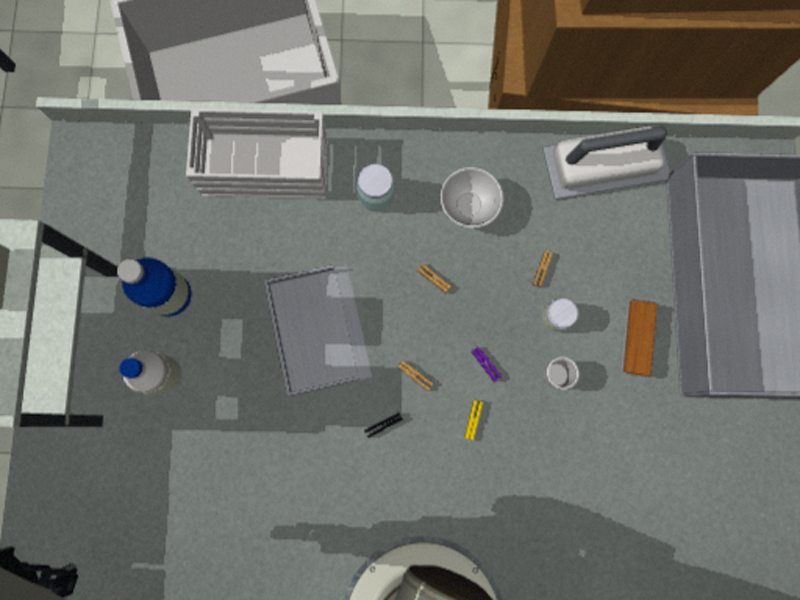

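View pics/scene0b.png

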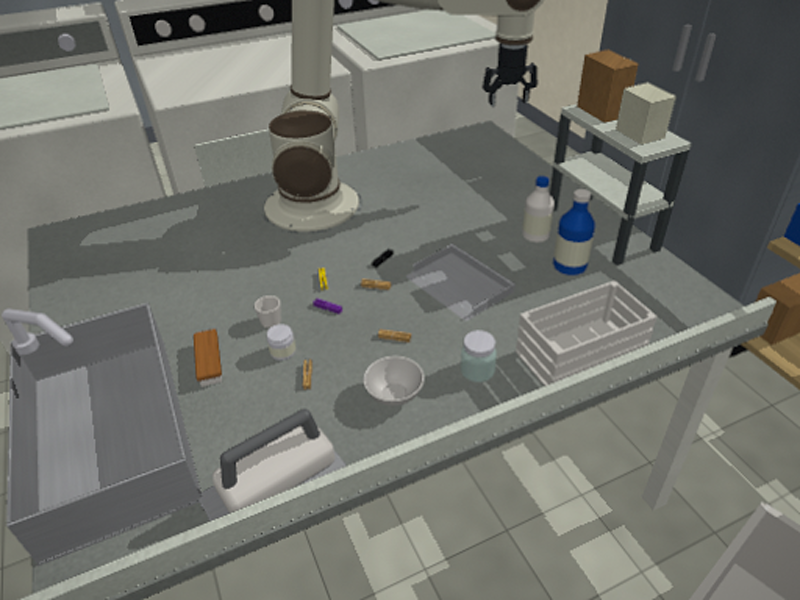

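The top view (800x600 scale) shows wooden pegs at (435,278), (543,268) and (416,375). The look-alikes are purple (486,364), yellow (474,420) and black (384,425). The tray is at (318,330) with its mouth on the right, from (345,268) to (370,376). The tin is at (562,314), the cup at (562,373) and the brush at (640,337). I choose the three wood-coloured pegs.

```bash
cat >> h.py <<'E'
def pegs(d,z=0.011,bounds=(100,2500)):
    hsv=cv2.cvtColor(d['color'],cv2.COLOR_RGB2HSV)
    m=cv2.inRange(hsv,(9,90,70),(21,255,255)); m=cv2.morphologyEx(m,cv2.MORPH_CLOSE,np.ones((3,3)))
    out=[]
    for c in cv2.findContours(m,cv2.RETR_EXTERNAL,cv2.CHAIN_APPROX_NONE)[0]:
        if not 40<cv2.contourArea(c)<600: continue
        P=onplane(d,c.reshape(-1,2),z)[:,:2]*1000
        (cx,cy),(w,h),a=cv2.minAreaRect(P.astype(np.float32))
        if not(50<max(w,h)<95 and min(w,h)<30): continue
        if w<h: a+=90
        M=cv2.moments(c); out.append(dict(c=(round(cx),round(cy)),L=(round(max(w,h)),round(min(w,h))),ang=round((a+90)%180-90),uv=(M['m10']/M['m00'],M['m01']/M['m00'])))
    return out
def tri(d1,u1,d2,u2):
    o1,r1=ray(d1,[u1]);o2,r2=ray(d2,[u2]);r1=r1[0];r2=r2[0]
    s=np.linalg.lstsq(np.c_[r1,-r2],o2-o1,rcond=None)[0]
    return (o1+s[0]*r1+o2+s[1]*r2)/2*1000, np.linalg.norm(o1+s[0]*r1-o2-s[1]*r2)*1000
E
python3 - <<'E'
from h import *
a=shot('top');b=shot('scene')
A=pegs(a);B=pegs(b)
for p in A: print('top',p)
for p in B: print('scn',p)
for p in A:
    for q in B:
        X,e=tri(a,p['uv'],b,q['uv'])
        if e<8 and abs(X[2])<40: print(p['c'],np.round(X),round(e,1))
f=.64
for n,(u,v),z in [('tin',(562,314),.058),('cup',(562,373),.052),('purple',(486,364),.01),('yellow',(474,420),.01),('black',(384,425),.01),('jar',(375,180),.085),('bowl',(472,197),.05),('soft',(147,372),.1),('brush',(640,337),.034)]:
    print(n,np.round(onplane(a,[(u*f,v*f)],z)*1000)[0])
im=cv2.cvtColor(a['color'],cv2.COLOR_RGB2BGR)[150:290,160:360]
cv2.imwrite('pics/crop.png',cv2.resize(im,None,fx=4,fy=4,interpolation=cv2.INTER_CUBIC))
E
```

```text
top {'c': (431, 20), 'L': (71, 17), 'ang': 54, 'uv': (265.6162962962963, 239.9362962962963)}
top {'c': (617, -14), 'L': (72, 17), 'ang': 52, 'uv': (277.4590909090909, 177.73939393939392)}
top {'c': (641, -223), 'L': (72, 17), 'ang': -19, 'uv': (346.9622641509434, 171.38679245283018)}
scn {'c': (644, -226), 'L': (81, 16), 'ang': -18, 'uv': (196.24724061810153, 238.89845474613685)}
scn {'c': (620, -18), 'L': (73, 27), 'ang': 52, 'uv': (252.08193668528864, 214.2309124767225)}
scn {'c': (436, 16), 'L': (70, 27), 'ang': 54, 'uv': (240.12878787878788, 181.52272727272728)}
(431, 20) [431.  18.   7.] 1.9
(617, -14) [617. -15.   8.] 2.1
(641, -223) [ 641. -225.    8.] 2.0
tin [ 543. -247.   58.]
cup [ 436. -245.   52.]
purple [ 454. -113.   10.]
yellow [350. -90.  10.]
black [339.  75.  10.]
jar [784. 101.  85.]
bowl [767. -84.  50.]
soft [422. 483. 100.]
brush [ 507. -398.   34.]
```

View pics/crop.png

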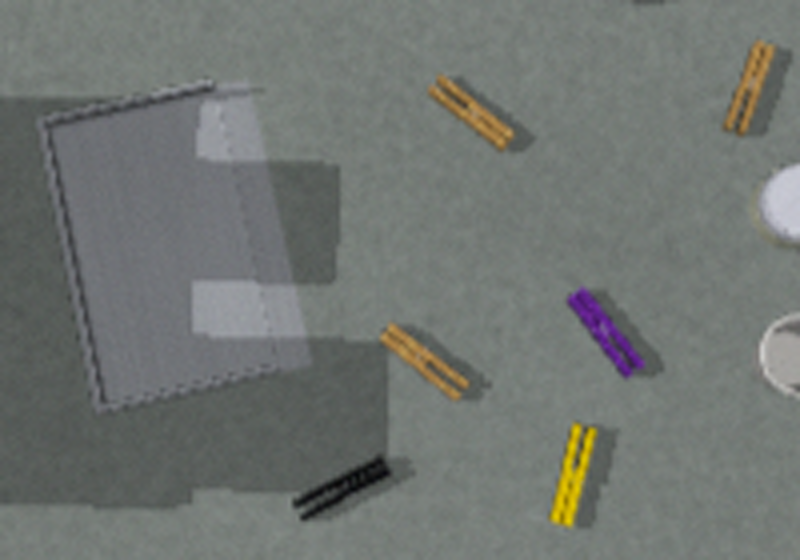

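The crop confirms three wooden pegs at crop (472,112), (750,88) and (425,362); purple, yellow and black are separate. The tray's back corners are at crop (42,120) and (100,409), and the front wall ends at (213,85) and (275,367).

```bash
python3 - <<'E'
from h import *
a=shot('top')
C=np.array([(42,120),(100,409),(213,85),(277,367)])/4+[160,150]
for z in(.026,.003): print(z,np.round(onplane(a,C-.4,z)*1000,0).tolist())
R=onplane(a,np.array([(250,82),(311,362)])/4+[160,150],0)*1000;print('ramp',np.round(R))
P=onplane(a,C[:2]-.4,.026)*1000
d=(P[0]-P[1])[:2];print('len',np.hypot(*d),'tray yaw of long side',np.degrees(np.arctan2(d[1],d[0])))
E
```

```text
0.026 [[602.0, 302.0, 26.0], [393.0, 250.0, 26.0], [631.0, 178.0, 26.0], [424.0, 125.0, 26.0]]
0.003 [[607.0, 307.0, 3.0], [394.0, 254.0, 3.0], [636.0, 180.0, 3.0], [426.0, 126.0, 3.0]]
ramp [[639. 151.   0.]
 [429. 101.   0.]]
len 215.6006542553784 tray yaw of long side 13.966271614706738
```

Emit:
{"name": "servo_tool", "arguments": {
  "plan": [
    {"linear": [24.5, -31.5, 0], "dr": [0, 0, -0.054], "grip": 0.3},
    {"linear": [24.5, -31.5, 0], "dr": [0, 0, -0.054], "grip": 0.3},
    {"linear": [24.5, -31.5, 0], "dr": [0, 0, -0.054], "grip": 0.3},
    {"linear": [24.5, -31.5, 0], "dr": [0, 0, -0.054], "grip": 0.3},
    {"linear": [24.5, -31.5, 0], "dr": [0, 0, -0.054], "grip": 0.3},
    {"linear": [24.5, -31.5, 0], "dr": [0, 0, -0.054], "grip": 0.3},
    {"linear": [24.5, -31.5, 0], "dr": [0, 0, -0.054], "grip": 0.3},
    {"linear": [24.5, -31.5, 0], "dr": [0, 0, -0.054], "grip": 0.3},
    {"linear": [24.5, -31.5, 0], "dr": [0, 0, -0.054], "grip": 0.3},
    {"linear": [24.5, -31.5, 0], "dr": [0, 0, -0.054], "grip": 0.3},
    {"linear": [24.5, -31.5, 0], "dr": [0, 0, -0.054], "grip": 0.3},
    {"linear": [24.5, -31.5, 0], "dr": [0, 0, -0.054], "grip": 0.3},
    {"linear": [24.5, -31.5, 0], "dr": [0, 0, -0.054], "grip": 0.3},
    {"linear": [24.5, -31.5, 0], "dr": [0, 0, -0.054], "grip": 0.3},
    {"linear": [24.5, -31.5, 0], "dr": [0, 0, -0.054], "grip": 0.3},
    {"linear": [24.5, -31.5, 0], "dr": [0, 0, -0.054], "grip": 0.3},
    {"linear": [24.5, -31.5, 0], "dr": [0, 0, -0.054], "grip": 0.3},
    {"linear": [24.5, -31.5, 0], "dr": [0, 0, -0.054], "grip": 0.3},
    {"linear": [24.5, -31.5, 0], "dr": [0, 0, -0.054], "grip": 0.3},
    {"linear": [24.5, -31.5, 0], "dr": [0, 0, -0.054], "grip": 0.3}
  ]
}}

```text
time_s: 2.75
tool_pos: [0.6323, -0.0739, 0.2481]
eef_rot: [0.617, 0.787, -0.0, -0.0]
wrist_force: [0.8, -0.1, -0.0]
width: 0.299
grasp_force: 0.0
```

Emit:
{"name": "servo_tool", "arguments": {
  "plan": [
    {"linear": [0, 0, -40], "dr": [0, 0, 0], "grip": 0.3},
    {"linear": [0, 0, -40], "dr": [0, 0, 0], "grip": 0.3},
    {"linear": [0, 0, -40], "dr": [0, 0, 0], "grip": 0.3},
    {"linear": [0, 0, -40], "dr": [0, 0, 0], "grip": 0.3},
    {"linear": [0, 0, -40], "dr": [0, 0, 0], "grip": 0.3},
    {"linear": [0, 0, -14], "dr": [0, 0, 0], "grip": 0.3},
    {"linear": [0, 0, -7], "dr": [0, 0, 0], "grip": 0.3},
    {"linear": [0, 0, -5], "dr": [0, 0, 0], "grip": 0.3},
    {"linear": [0, 0, 0], "dr": [0, 0, 0], "grip": 0.3}
  ]
}}

```text
time_s: 3.88
tool_pos: [0.632, -0.0728, 0.023]
eef_rot: [0.617, 0.787, 0.0, 0.0]
wrist_force: [-0.6, -0.1, 1.1]
width: 0.294
grasp_force: 0.0
```

```bash
python3 - <<'E'
from h import *
d=shot('scene');p=proj(d,[.632,-.074,.02])[0];print(p)
im=cv2.cvtColor(d['color'],cv2.COLOR_RGB2BGR);u,v=p.astype(int)
cv2.imwrite('pics/c2.png',cv2.resize(im[v-60:v+30,u-60:u+60],None,fx=6,fy=6,interpolation=2))
E
```

```text
[238.14646811 219.68002938]
```

View pics/c2.png

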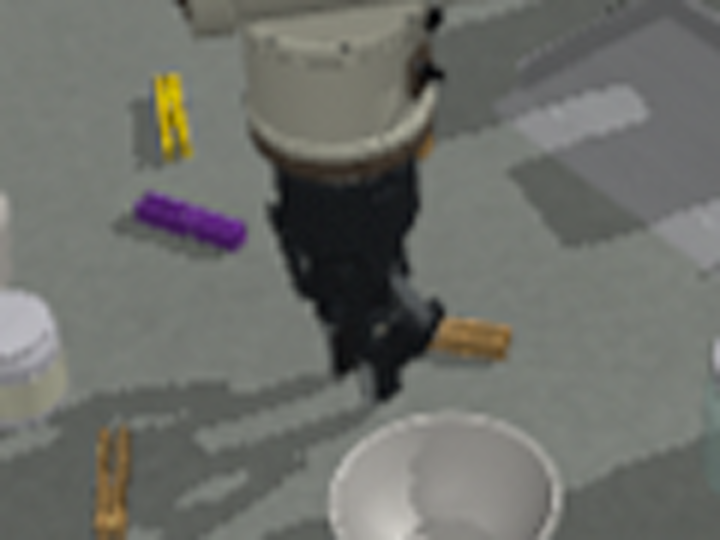

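Picture: the closed gripper stands just behind peg2 (crop 470,337), with its tips close above the bench and clear of the bowl. I'll push it towards the tray.

Emit:
{"name": "servo_tool", "arguments": {
  "plan": [
    {"linear": [-2, 8, -1], "dr": [0, 0, 0], "grip": 0.3},
    {"linear": [-2, 8, -1], "dr": [0, 0, 0], "grip": 0.3},
    {"linear": [-2, 8, 0], "dr": [0, 0, 0], "grip": 0.3},
    {"linear": [-2, 8, 0], "dr": [0, 0, 0], "grip": 0.3},
    {"linear": [-2, 8, 0], "dr": [0, 0, 0], "grip": 0.3},
    {"linear": [-2, 8, 0], "dr": [0, 0, 0], "grip": 0.3},
    {"linear": [-2, 8, 0], "dr": [0, 0, 0], "grip": 0.3},
    {"linear": [-2, 8, 0], "dr": [0, 0, 0], "grip": 0.3},
    {"linear": [-2, 8, 0], "dr": [0, 0, 0], "grip": 0.3},
    {"linear": [-2, 8, 0], "dr": [0, 0, 0], "grip": 0.3},
    {"linear": [-2, 8, 0], "dr": [0, 0, 0], "grip": 0.3},
    {"linear": [-2, 8, 0], "dr": [0, 0, 0], "grip": 0.3},
    {"linear": [-2, 8, 0], "dr": [0, 0, 0], "grip": 0.3},
    {"linear": [-2, 8, 0], "dr": [0, 0, 0], "grip": 0.3},
    {"linear": [-2, 8, 0], "dr": [0, 0, 0], "grip": 0.3},
    {"linear": [-2, 8, 0], "dr": [0, 0, 0], "grip": 0.3}
  ]
}}

```text
time_s: 5.92
tool_pos: [0.5995, 0.0558, 0.0203]
eef_rot: [0.617, 0.787, -0.0, -0.0]
wrist_force: [-0.7, -0.7, -0.1]
width: 0.301
grasp_force: 0.1
```

```bash
cat >> h.py <<'E'
ex=np.array([-.242,.970]);ey=np.array([-.970,-.242]);T=np.array([512,214.])
def tf(p): q=np.array(p)-T; return round(q@ex),round(q@ey)
def report(names=('top','scene')):
    o=arm.get_obs();x=o['tool_pos'][:2]*1000;print('t',round(o['time_s'],2),'tool',np.round(o['tool_pos']*1000),'tray',tf(x),'F',np.round(o['wrist_force'],1))
    for n in names:
        for p in pegs(shot(n)): print(n,p['c'],p['L'],'ang',p['ang'],'tray',tf(p['c']),'rel',p['ang']-14)
E
python3 -c "from h import *;report()"
```

```text
t 5.92 tool [599.  56.  20.] tray (-175, -47) F [-0.7 -0.7 -0.1]
top (641, -224) (73, 17) ang -20 tray (-456, -19) rel -34
scene (644, -226) (81, 16) ang -18 tray (-459, -22) rel -32
scene (436, 16) (70, 27) ang 54 tray (-174, 122) rel 40
```

```bash
python3 - <<'E'
from h import *
w=shot('wrist');d=shot('scene');p=proj(d,[.6,.06,.02])[0]
im=cv2.cvtColor(d['color'],cv2.COLOR_RGB2BGR);u,v=p.astype(int)
A=cv2.resize(im[v-60:v+40,u-67:u+67],(400,300),interpolation=2)
B=cv2.resize(cv2.cvtColor(w['color'],cv2.COLOR_RGB2BGR),(400,300))
cv2.imwrite('pics/c3.png',np.hstack([A,B]))
E
```

```text
(no output)
```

View pics/c3.png

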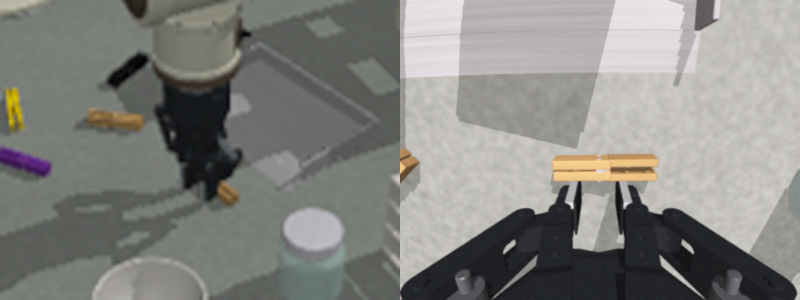

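The wrist view shows peg2 squared up on both finger faces, with the tray mouth straight ahead. I'll go on with the push and raise 3 mm for the ramp.

Emit:
{"name": "servo_tool", "arguments": {
  "plan": [
    {"linear": [-2, 8, 0], "dr": [0, 0, 0], "grip": 0.3},
    {"linear": [-2, 8, 0], "dr": [0, 0, 0], "grip": 0.3},
    {"linear": [-2, 8, 0], "dr": [0, 0, 0], "grip": 0.3},
    {"linear": [-2, 8, 0], "dr": [0, 0, 0], "grip": 0.3},
    {"linear": [-2, 8, 0], "dr": [0, 0, 0], "grip": 0.3},
    {"linear": [-2, 8, 0], "dr": [0, 0, 0], "grip": 0.3},
    {"linear": [-2, 8, 1], "dr": [0, 0, 0], "grip": 0.3},
    {"linear": [-2, 8, 1], "dr": [0, 0, 0], "grip": 0.3},
    {"linear": [-2, 8, 1], "dr": [0, 0, 0], "grip": 0.3},
    {"linear": [-2, 8, 0], "dr": [0, 0, 0], "grip": 0.3},
    {"linear": [-2, 8, 0], "dr": [0, 0, 0], "grip": 0.3},
    {"linear": [-2, 8, 0], "dr": [0, 0, 0], "grip": 0.3},
    {"linear": [-2, 8, 0], "dr": [0, 0, 0], "grip": 0.3},
    {"linear": [-2, 8, 0], "dr": [0, 0, 0], "grip": 0.3},
    {"linear": [-2, 8, 0], "dr": [0, 0, 0], "grip": 0.3},
    {"linear": [-2, 8, 0], "dr": [0, 0, 0], "grip": 0.3}
  ]
}}

```text
time_s: 8.12
tool_pos: [0.5675, 0.1838, 0.0233]
eef_rot: [0.617, 0.787, -0.0, -0.0]
wrist_force: [0.7, -1.2, -0.4]
width: 0.301
grasp_force: 0.0
```

```bash
python3 -c "from h import *;report(('top','wrist'))"
```

```text
t 8.12 tool [567. 184.  23.] tray (-43, -46) F [ 0.7 -1.2 -0.4]
top (431, 20) (71, 16) ang 54 tray (-169, 126) rel 40
top (641, -224) (73, 17) ang -20 tray (-456, -19) rel -34
```

Emit:
{"name": "servo_tool", "arguments": {
  "plan": [
    {"linear": [-2, 8, 0], "dr": [0, 0, 0], "grip": 0.3},
    {"linear": [-2, 8, 0], "dr": [0, 0, 0], "grip": 0.3},
    {"linear": [-2, 8, 0], "dr": [0, 0, 0], "grip": 0.3},
    {"linear": [-2, 8, 0], "dr": [0, 0, 0], "grip": 0.3},
    {"linear": [-2, 8, 0], "dr": [0, 0, 0], "grip": 0.3},
    {"linear": [-2, 8, 0], "dr": [0, 0, 0], "grip": 0.3},
    {"linear": [-1.5, 6, 0], "dr": [0, 0, 0], "grip": 0.3},
    {"linear": [-1, 4, 0], "dr": [0, 0, 0], "grip": 0.3},
    {"linear": [-0.5, 2, 0], "dr": [0, 0, 0], "grip": 0.3},
    {"linear": [3, -12, 0], "dr": [0, 0, 0], "grip": 0.3},
    {"linear": [5, -20, 10], "dr": [0, 0, 0], "grip": 0.3},
    {"linear": [0, 0, 30], "dr": [0, 0, 0], "grip": 0.3},
    {"linear": [0, 0, 30], "dr": [0, 0, 0], "grip": 0.3}
  ]
}}

```text
time_s: 9.85
tool_pos: [0.5611, 0.2094, 0.0948]
eef_rot: [0.617, 0.787, -0.0, 0.0]
wrist_force: [0.6, -0.1, -0.3]
width: 0.299
grasp_force: 0.0
```

```bash
python3 -c "from h import *;report(('top','wrist','scene'))"
```

```text
t 9.85 tool [561. 209.  95.] tray (-16, -46) F [ 0.6 -0.1 -0.3]
top (431, 20) (71, 16) ang 54 tray (-169, 126) rel 40
top (641, -223) (72, 17) ang -19 tray (-455, -19) rel -33
scene (644, -226) (81, 16) ang -18 tray (-459, -22) rel -32
scene (436, 16) (70, 27) ang 54 tray (-174, 122) rel 40
scene (552, 261) (75, 23) ang 14 tray (36, -50) rel 0
```

Emit:
{"name": "servo_tool", "arguments": {
  "plan": [
    {"linear": [-20, -21, 0], "dr": [0, 0, 0.0875], "grip": 0.3},
    {"linear": [-20, -21, 0], "dr": [0, 0, 0.0875], "grip": 0.3},
    {"linear": [-20, -21, 0], "dr": [0, 0, 0.0875], "grip": 0.3},
    {"linear": [-20, -21, 0], "dr": [0, 0, 0.0875], "grip": 0.3},
    {"linear": [-20, -21, 0], "dr": [0, 0, 0.0875], "grip": 0.3},
    {"linear": [-20, -21, 0], "dr": [0, 0, 0.0875], "grip": 0.3},
    {"linear": [-20, -21, 0], "dr": [0, 0, 0.0875], "grip": 0.3},
    {"linear": [-20, -21, 0], "dr": [0, 0, 0.0875], "grip": 0.3},
    {"linear": [0, 0, 0], "dr": [0, 0, 0], "grip": 0.3},
    {"linear": [0, 0, -25], "dr": [0, 0, 0], "grip": 0.3},
    {"linear": [0, 0, -25], "dr": [0, 0, 0], "grip": 0.3},
    {"linear": [0, 0, -16], "dr": [0, 0, 0], "grip": 0.3},
    {"linear": [0, 0, -8], "dr": [0, 0, 0], "grip": 0.3},
    {"linear": [0, 0, 0], "dr": [0, 0, 0], "grip": 0.3}
  ]
}}

```text
time_s: 11.75
tool_pos: [0.4006, 0.0433, 0.019]
eef_rot: [0.31, 0.951, -0.0, -0.0]
wrist_force: [0.4, -1.0, 0.1]
width: 0.302
grasp_force: 0.0
```

```bash
python3 -c "from h import *;report(('scene',))"
```

```text
t 11.75 tool [401.  43.  19.] tray (-139, 149) F [ 0.4 -1.   0.1]
scene (644, -226) (81, 16) ang -18 tray (-459, -22) rel -32
scene (435, 15) (72, 30) ang 51 tray (-174, 123) rel 37
scene (552, 261) (75, 23) ang 14 tray (36, -50) rel 0
```

Emit:
{"name": "servo_tool", "arguments": {
  "plan": [
    {"linear": [6.5, -4.75, 0.5], "dr": [0, 0, 0], "grip": 0.3},
    {"linear": [6.5, -4.75, 0.5], "dr": [0, 0, 0], "grip": 0.3},
    {"linear": [6.5, -4.75, 0], "dr": [0, 0, 0], "grip": 0.3},
    {"linear": [6.5, -4.75, 0], "dr": [0, 0, 0], "grip": 0.3},
    {"linear": [6.5, -4.75, 0], "dr": [0, 0, 0], "grip": 0.3},
    {"linear": [6.5, -4.75, 0], "dr": [0, 0, 0], "grip": 0.3},
    {"linear": [6.5, -4.75, 0], "dr": [0, 0, 0], "grip": 0.3},
    {"linear": [6.5, -4.75, 0], "dr": [0, 0, 0], "grip": 0.3},
    {"linear": [6.5, -4.75, 0], "dr": [0, 0, 0], "grip": 0.3},
    {"linear": [6.5, -4.75, 0], "dr": [0, 0, 0], "grip": 0.3},
    {"linear": [6.5, -4.75, 0], "dr": [0, 0, 0], "grip": 0.3},
    {"linear": [6.5, -4.75, 0], "dr": [0, 0, 0], "grip": 0.3},
    {"linear": [6.5, -4.75, 0], "dr": [0, 0, 0], "grip": 0.3},
    {"linear": [6.5, -4.75, 0], "dr": [0, 0, 0], "grip": 0.3},
    {"linear": [4, -3, 0], "dr": [0, 0, 0], "grip": 0.3},
    {"linear": [2, -1.5, 0], "dr": [0, 0, 0], "grip": 0.3},
    {"linear": [-10, 7.5, 0], "dr": [0, 0, 0], "grip": 0.3},
    {"linear": [-10, 7.5, 20], "dr": [0, 0, 0], "grip": 0.3},
    {"linear": [0, 0, 30], "dr": [0, 0, 0], "grip": 0.3},
    {"linear": [0, 0, 25], "dr": [0, 0, 0], "grip": 0.3}
  ]
}}

```text
time_s: 14.3
tool_pos: [0.4767, -0.012, 0.0963]
eef_rot: [0.309, 0.951, -0.0, 0.0]
wrist_force: [-0.2, -0.2, 0.3]
width: 0.298
grasp_force: 0.0
```

```bash
python3 -c "from h import *;report(('scene','top'))"
```

```text
t 14.3 tool [477. -12.  96.] tray (-211, 89) F [-0.2 -0.2  0.3]
scene (644, -226) (81, 16) ang -18 tray (-459, -22) rel -32
scene (515, -43) (70, 27) ang 63 tray (-250, 59) rel 49
scene (552, 261) (75, 23) ang 14 tray (36, -50) rel 0
top (553, 265) (71, 16) ang 15 tray (40, -52) rel 1
top (641, -223) (72, 17) ang -19 tray (-455, -19) rel -33
```

Emit:
{"name": "servo_tool", "arguments": {
  "plan": [
    {"linear": [6.25, -11, 0], "dr": [0, 0, -0.0875], "grip": 0.3},
    {"linear": [6.25, -11, 0], "dr": [0, 0, -0.0875], "grip": 0.3},
    {"linear": [6.25, -11, 0], "dr": [0, 0, -0.0875], "grip": 0.3},
    {"linear": [6.25, -11, 0], "dr": [0, 0, -0.0875], "grip": 0.3},
    {"linear": [6.25, -11, 0], "dr": [0, 0, -0.0875], "grip": 0.3},
    {"linear": [6.25, -11, 0], "dr": [0, 0, -0.0875], "grip": 0.3},
    {"linear": [6.25, -11, 0], "dr": [0, 0, -0.0875], "grip": 0.3},
    {"linear": [6.25, -11, 0], "dr": [0, 0, -0.0875], "grip": 0.3},
    {"linear": [0, 0, 0], "dr": [0, 0, 0], "grip": 0.3}
  ]
}}

```text
time_s: 15.52
tool_pos: [0.5271, -0.1006, 0.0945]
eef_rot: [0.617, 0.787, -0.0, -0.001]
wrist_force: [-0.5, 0.2, -0.5]
width: 0.298
grasp_force: 0.0
```

```bash
python3 - <<'E'
from h import *
report(('scene','top','wrist'))
w=shot('wrist')
q=proj(w,[[.454,-.113,.01],[.526,-.1,.0]]);print(q)
im=cv2.cvtColor(w['color'],cv2.COLOR_RGB2BGR)
cv2.imwrite('pics/w4.png',im)
E
```

```text
t 15.53 tool [ 527. -101.   95.] tray (-309, 61) F [-0.5  0.2 -0.5]
scene (644, -226) (81, 16) ang -18 tray (-459, -22) rel -32
scene (515, -43) (70, 27) ang 63 tray (-250, 59) rel 49
scene (552, 261) (75, 23) ang 14 tray (36, -50) rel 0
top (553, 265) (71, 16) ang 15 tray (40, -52) rel 1
wrist (655, -224) (52, 10) ang -33 tray (-459, -33) rel -47
[[165.22582957 198.96011564]
 [252.478538   200.70647651]]
```

View pics/w4.png

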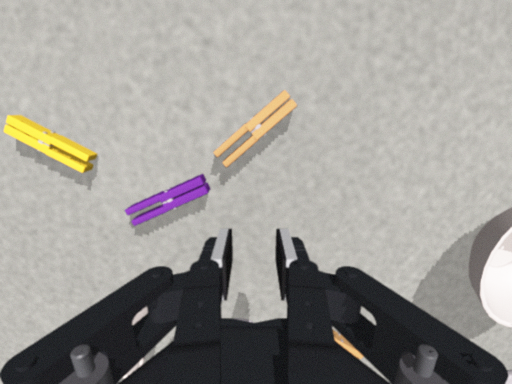

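The wrist view shows peg1 at (256,128), with the purple peg's end at (207,187) close to the left finger's landing spot. I'll shift 5 mm away from it, descend and push.

Emit:
{"name": "servo_tool", "arguments": {
  "plan": [
    {"linear": [5, 1.5, 0], "dr": [0, 0, 0], "grip": 0.3},
    {"linear": [0, 0, -25], "dr": [0, 0, 0], "grip": 0.3},
    {"linear": [0, 0, -25], "dr": [0, 0, 0], "grip": 0.3},
    {"linear": [0, 0, -16], "dr": [0, 0, 0], "grip": 0.3},
    {"linear": [0, 0, -8], "dr": [0, 0, 0], "grip": 0.3},
    {"linear": [-2, 8, 0], "dr": [0, 0, 0], "grip": 0.3},
    {"linear": [-2, 8, 0], "dr": [0, 0, 0], "grip": 0.3},
    {"linear": [-2, 8, 0], "dr": [0, 0, 0], "grip": 0.3},
    {"linear": [-2, 8, 0], "dr": [0, 0, 0], "grip": 0.3},
    {"linear": [-2, 8, 0], "dr": [0, 0, 0], "grip": 0.3},
    {"linear": [-2, 8, 0], "dr": [0, 0, 0], "grip": 0.3},
    {"linear": [-2, 8, 0], "dr": [0, 0, 0], "grip": 0.3},
    {"linear": [-2, 8, 0], "dr": [0, 0, 0], "grip": 0.3},
    {"linear": [-2, 8, 0], "dr": [0, 0, 0], "grip": 0.3},
    {"linear": [-2, 8, 0], "dr": [0, 0, 0], "grip": 0.3},
    {"linear": [-2, 8, 0], "dr": [0, 0, 0], "grip": 0.3},
    {"linear": [-2, 8, 0], "dr": [0, 0, 0], "grip": 0.3}
  ]
}}

```text
time_s: 17.85
tool_pos: [0.5084, -0.0027, 0.0213]
eef_rot: [0.617, 0.787, -0.0, -0.0]
wrist_force: [-0.5, 0.3, 0.5]
width: 0.299
grasp_force: 0.1
```

```bash
python3 - <<'E'
from h import *
report(('scene','top','wrist'))
w=shot('wrist')
cv2.imwrite('pics/w5.png',cv2.cvtColor(w['color'],cv2.COLOR_RGB2BGR))
E
```

```text
t 17.85 tool [508.  -3.  21.] tray (-209, 56) F [-0.5  0.3  0.5]
scene (644, -226) (81, 16) ang -18 tray (-459, -22) rel -32
scene (552, 261) (75, 23) ang 14 tray (36, -50) rel 0
top (553, 265) (71, 16) ang 15 tray (40, -52) rel 1
top (640, -223) (73, 17) ang -19 tray (-455, -18) rel -33
```

View pics/w5.png

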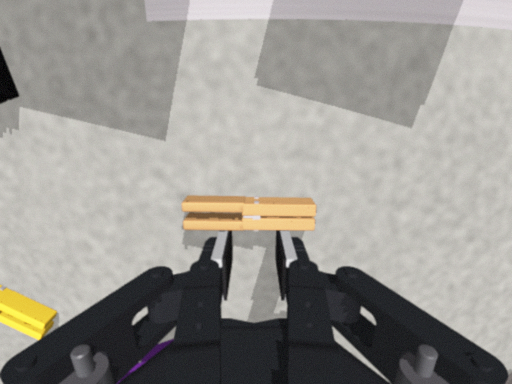

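Peg1 is squared up on the fingers (249,212), slightly left of centre. I'll push it straight +y to gain lateral margin, then along the tray axis.

Emit:
{"name": "servo_tool", "arguments": {
  "plan": [
    {"linear": [0, 8, 0], "dr": [0, 0, 0], "grip": 0.3},
    {"linear": [0, 8, 0], "dr": [0, 0, 0], "grip": 0.3},
    {"linear": [0, 8, 0], "dr": [0, 0, 0], "grip": 0.3},
    {"linear": [0, 8, 0], "dr": [0, 0, 0], "grip": 0.3},
    {"linear": [0, 8, 0], "dr": [0, 0, 0], "grip": 0.3},
    {"linear": [0, 8, 0], "dr": [0, 0, 0], "grip": 0.3},
    {"linear": [0, 8, 0], "dr": [0, 0, 0], "grip": 0.3},
    {"linear": [0, 8, 0], "dr": [0, 0, 0], "grip": 0.3},
    {"linear": [-2, 8, 0], "dr": [0, 0, 0], "grip": 0.3},
    {"linear": [-2, 8, 0], "dr": [0, 0, 0], "grip": 0.3},
    {"linear": [-2, 8, 1], "dr": [0, 0, 0], "grip": 0.3},
    {"linear": [-2, 8, 1], "dr": [0, 0, 0], "grip": 0.3},
    {"linear": [-2, 8, 0], "dr": [0, 0, 0], "grip": 0.3},
    {"linear": [-2, 8, 0], "dr": [0, 0, 0], "grip": 0.3},
    {"linear": [-2, 8, 0], "dr": [0, 0, 0], "grip": 0.3},
    {"linear": [-2, 8, 0], "dr": [0, 0, 0], "grip": 0.3},
    {"linear": [-2, 8, 0], "dr": [0, 0, 0], "grip": 0.3},
    {"linear": [-2, 8, 0], "dr": [0, 0, 0], "grip": 0.3},
    {"linear": [-2, 8, 0], "dr": [0, 0, 0], "grip": 0.3},
    {"linear": [-2, 8, 0], "dr": [0, 0, 0], "grip": 0.3}
  ]
}}

```text
time_s: 20.55
tool_pos: [0.4845, 0.1573, 0.0233]
eef_rot: [0.617, 0.787, -0.0, -0.0]
wrist_force: [0.3, 0.2, -0.3]
width: 0.299
grasp_force: 0.1
```

```bash
python3 - <<'E'
from h import *
report(('scene','top'))
w=shot('wrist')
cv2.imwrite('pics/w6.png',cv2.cvtColor(w['color'],cv2.COLOR_RGB2BGR))
E
```

```text
t 20.55 tool [484. 157.  23.] tray (-48, 40) F [ 0.3  0.2 -0.3]
scene (644, -226) (81, 16) ang -18 tray (-459, -22) rel -32
scene (552, 261) (75, 23) ang 14 tray (36, -50) rel 0
top (641, -224) (72, 17) ang -20 tray (-456, -19) rel -34
```

View pics/w6.png

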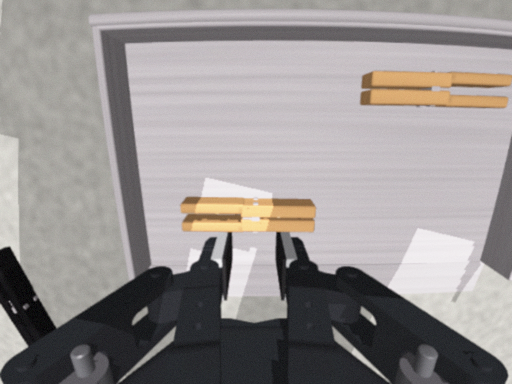

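Peg1 is inside the mouth and square; peg2 is at top right. I'll finish this push.

Emit:
{"name": "servo_tool", "arguments": {
  "plan": [
    {"linear": [-2, 8, 0], "dr": [0, 0, 0], "grip": 0.3},
    {"linear": [-2, 8, 0], "dr": [0, 0, 0], "grip": 0.3},
    {"linear": [-2, 8, 0], "dr": [0, 0, 0], "grip": 0.3},
    {"linear": [-2, 8, 0], "dr": [0, 0, 0], "grip": 0.3},
    {"linear": [-2, 8, 0], "dr": [0, 0, 0], "grip": 0.3},
    {"linear": [-2, 8, 0], "dr": [0, 0, 0], "grip": 0.3},
    {"linear": [-1.5, 6, 0], "dr": [0, 0, 0], "grip": 0.3},
    {"linear": [-1, 4, 0], "dr": [0, 0, 0], "grip": 0.3},
    {"linear": [-0.5, 2, 0], "dr": [0, 0, 0], "grip": 0.3},
    {"linear": [3, -12, 0], "dr": [0, 0, 0], "grip": 0.3},
    {"linear": [5, -20, 10], "dr": [0, 0, 0], "grip": 0.3},
    {"linear": [0, 0, 30], "dr": [0, 0, 0], "grip": 0.3},
    {"linear": [0, 0, 35], "dr": [0, 0, 0], "grip": 0.3}
  ]
}}

```text
time_s: 22.32
tool_pos: [0.4775, 0.1835, 0.0988]
eef_rot: [0.617, 0.787, -0.001, -0.0]
wrist_force: [0.7, 0.4, 0.5]
width: 0.301
grasp_force: 0.0
```

Emit:
{"name": "servo_tool", "arguments": {
  "plan": [
    {"linear": [13, -34, 2], "dr": [0, 0, 0], "grip": 0.3},
    {"linear": [13, -34, 2], "dr": [0, 0, 0], "grip": 0.3},
    {"linear": [13, -34, 0], "dr": [0, 0, 0], "grip": 0.3},
    {"linear": [13, -34, 0], "dr": [0, 0, 0], "grip": 0.3},
    {"linear": [13, -34, 0], "dr": [0, 0, 0], "grip": 0.3},
    {"linear": [13, -34, 0], "dr": [0, 0, 0], "grip": 0.3},
    {"linear": [13, -34, 0], "dr": [0, 0, 0], "grip": 0.3},
    {"linear": [13, -34, 0], "dr": [0, 0, 0], "grip": 0.3},
    {"linear": [13, -34, 0], "dr": [0, 0, 0], "grip": 0.3},
    {"linear": [13, -34, 0], "dr": [0, 0, 0], "grip": 0.3},
    {"linear": [13, -34, 0], "dr": [0, 0, 0], "grip": 0.3},
    {"linear": [13, -34, 0], "dr": [0, 0, 0], "grip": 0.3},
    {"linear": [13, -34, 0], "dr": [0, 0, 0], "grip": 0.3},
    {"linear": [0, 0, 0], "dr": [0, 0, 0], "grip": 0.3}
  ]
}}

```text
time_s: 24.08
tool_pos: [0.6462, -0.2605, 0.1016]
eef_rot: [0.618, 0.786, -0.0, -0.0]
wrist_force: [0.4, 0.6, -0.4]
width: 0.297
grasp_force: 0.0
```

```bash
python3 -c "from h import *;report(('scene','top','wrist'))"
```

```text
t 24.07 tool [ 646. -261.  102.] tray (-493, -15) F [ 0.4  0.6 -0.4]
scene (644, -226) (81, 16) ang -18 tray (-459, -22) rel -32
scene (552, 261) (75, 23) ang 14 tray (36, -50) rel 0
scene (463, 233) (76, 24) ang 14 tray (30, 43) rel 0
top (463, 237) (70, 16) ang 14 tray (34, 42) rel 0
top (553, 265) (71, 16) ang 15 tray (40, -52) rel 1
```

Emit:
{"name": "servo_tool", "arguments": {
  "plan": [
    {"linear": [6, -10, 0], "dr": [0, 0, 0], "grip": 0.3},
    {"linear": [0, 0, -30], "dr": [0, 0, 0], "grip": 0.3},
    {"linear": [0, 0, -30], "dr": [0, 0, 0], "grip": 0.3},
    {"linear": [0, 0, -14], "dr": [0, 0, 0], "grip": 0.3},
    {"linear": [0, 0, -7], "dr": [0, 0, 0], "grip": 0.3},
    {"linear": [-2, 8, 0], "dr": [0, 0, 0], "grip": 0.3},
    {"linear": [-2, 8, 0], "dr": [0, 0, 0], "grip": 0.3},
    {"linear": [-2, 8, 0], "dr": [0, 0, 0], "grip": 0.3},
    {"linear": [-2, 8, 0], "dr": [0, 0, 0], "grip": 0.3},
    {"linear": [-2, 8, 0], "dr": [0, 0, 0], "grip": 0.3},
    {"linear": [-2, 8, 0], "dr": [0, 0, 0], "grip": 0.3},
    {"linear": [-2, 8, 0], "dr": [0, 0, 0], "grip": 0.3},
    {"linear": [-2, 8, 0], "dr": [0, 0, 0], "grip": 0.3},
    {"linear": [-2, 8, 0], "dr": [0, 0, 0], "grip": 0.3},
    {"linear": [-2, 8, 0], "dr": [0, 0, 0], "grip": 0.3},
    {"linear": [-2, 8, 0], "dr": [0, 0, 0], "grip": 0.3},
    {"linear": [-2, 8, 0], "dr": [0, 0, 0], "grip": 0.3}
  ]
}}

```text
time_s: 26.35
tool_pos: [0.6285, -0.1707, 0.0213]
eef_rot: [0.617, 0.787, -0.0, -0.0]
wrist_force: [0.3, -1.6, 0.0]
width: 0.298
grasp_force: 0.2
```

```bash
python3 - <<'E'
from h import *
report(('scene','top'))
w=shot('wrist')
cv2.imwrite('pics/w7.png',cv2.cvtColor(w['color'],cv2.COLOR_RGB2BGR))
E
```

```text
t 26.35 tool [ 628. -171.   21.] tray (-401, -20) F [ 0.3 -1.6  0. ]
scene (552, 261) (75, 23) ang 14 tray (36, -50) rel 0
scene (463, 233) (76, 24) ang 14 tray (30, 43) rel 0
top (463, 237) (70, 16) ang 14 tray (34, 42) rel 0
top (553, 265) (71, 16) ang 15 tray (40, -52) rel 1
```

View pics/w7.png

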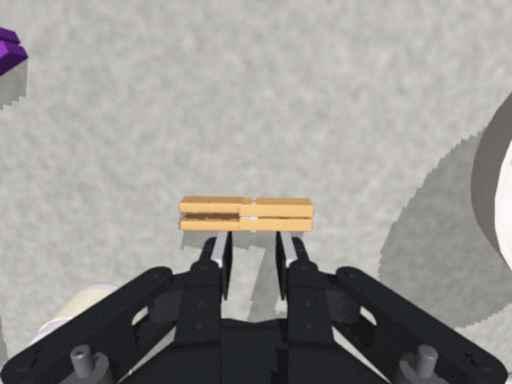

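Peg3 is squared up (247,213) and the way ahead is clear, so I'll continue to the tray.

Emit:
{"name": "servo_tool", "arguments": {
  "plan": [
    {"linear": [-2, 8, 0], "dr": [0, 0, 0], "grip": 0.3},
    {"linear": [-2, 8, 0], "dr": [0, 0, 0], "grip": 0.3},
    {"linear": [-2, 8, 0], "dr": [0, 0, 0], "grip": 0.3},
    {"linear": [-2, 8, 0], "dr": [0, 0, 0], "grip": 0.3},
    {"linear": [-2, 8, 0], "dr": [0, 0, 0], "grip": 0.3},
    {"linear": [-2, 8, 0], "dr": [0, 0, 0], "grip": 0.3},
    {"linear": [-2, 8, 0], "dr": [0, 0, 0], "grip": 0.3},
    {"linear": [-2, 8, 0], "dr": [0, 0, 0], "grip": 0.3},
    {"linear": [-2, 8, 0], "dr": [0, 0, 0], "grip": 0.3},
    {"linear": [-2, 8, 0], "dr": [0, 0, 0], "grip": 0.3},
    {"linear": [-2, 8, 0], "dr": [0, 0, 0], "grip": 0.3},
    {"linear": [-2, 8, 0], "dr": [0, 0, 0], "grip": 0.3},
    {"linear": [-2, 8, 0], "dr": [0, 0, 0], "grip": 0.3},
    {"linear": [-2, 8, 0], "dr": [0, 0, 0], "grip": 0.3},
    {"linear": [-2, 8, 0], "dr": [0, 0, 0], "grip": 0.3},
    {"linear": [-2, 8, 0], "dr": [0, 0, 0], "grip": 0.3},
    {"linear": [-2, 8, 0], "dr": [0, 0, 0], "grip": 0.3},
    {"linear": [-2, 8, 0], "dr": [0, 0, 0], "grip": 0.3},
    {"linear": [-2, 8, 0], "dr": [0, 0, 0], "grip": 0.3},
    {"linear": [-2, 8, 0], "dr": [0, 0, 0], "grip": 0.3}
  ]
}}

```text
time_s: 29.0
tool_pos: [0.5885, -0.0107, 0.0213]
eef_rot: [0.617, 0.787, -0.0, -0.0]
wrist_force: [0.1, -0.0, -0.5]
width: 0.301
grasp_force: 0.1
```

Emit:
{"name": "servo_tool", "arguments": {
  "plan": [
    {"linear": [-2, 8, 0], "dr": [0, 0, 0], "grip": 0.3},
    {"linear": [-2, 8, 0], "dr": [0, 0, 0], "grip": 0.3},
    {"linear": [-2, 8, 0], "dr": [0, 0, 0], "grip": 0.3},
    {"linear": [-2, 8, 0], "dr": [0, 0, 0], "grip": 0.3},
    {"linear": [-2, 8, 0], "dr": [0, 0, 0], "grip": 0.3},
    {"linear": [-2, 8, 0], "dr": [0, 0, 0], "grip": 0.3},
    {"linear": [-2, 8, 0], "dr": [0, 0, 0], "grip": 0.3},
    {"linear": [-2, 8, 0], "dr": [0, 0, 0], "grip": 0.3},
    {"linear": [-2, 8, 0], "dr": [0, 0, 0], "grip": 0.3},
    {"linear": [-2, 8, 0], "dr": [0, 0, 0], "grip": 0.3},
    {"linear": [-2, 8, 0], "dr": [0, 0, 0], "grip": 0.3},
    {"linear": [-2, 8, 0], "dr": [0, 0, 0], "grip": 0.3},
    {"linear": [-2, 8, 0], "dr": [0, 0, 0], "grip": 0.3},
    {"linear": [-2, 8, 1], "dr": [0, 0, 0], "grip": 0.3},
    {"linear": [-2, 8, 1], "dr": [0, 0, 0], "grip": 0.3},
    {"linear": [-2, 8, 0], "dr": [0, 0, 0], "grip": 0.3},
    {"linear": [-2, 8, 0], "dr": [0, 0, 0], "grip": 0.3},
    {"linear": [-2, 8, 0], "dr": [0, 0, 0], "grip": 0.3},
    {"linear": [-2, 8, 0], "dr": [0, 0, 0], "grip": 0.3}
  ]
}}

```text
time_s: 31.38
tool_pos: [0.5505, 0.1413, 0.0232]
eef_rot: [0.617, 0.787, -0.0, -0.0]
wrist_force: [-0.2, -0.2, 0.4]
width: 0.3
grasp_force: 0.1
```

```bash
python3 - <<'E'
from h import *
report(('scene','top'))
w=shot('wrist')
cv2.imwrite('pics/w8.png',cv2.cvtColor(w['color'],cv2.COLOR_RGB2BGR))
E
```

```text
t 31.38 tool [550. 141.  23.] tray (-80, -20) F [-0.2 -0.2  0.4]
scene (552, 261) (75, 23) ang 14 tray (36, -50) rel 0
```

View pics/w8.png

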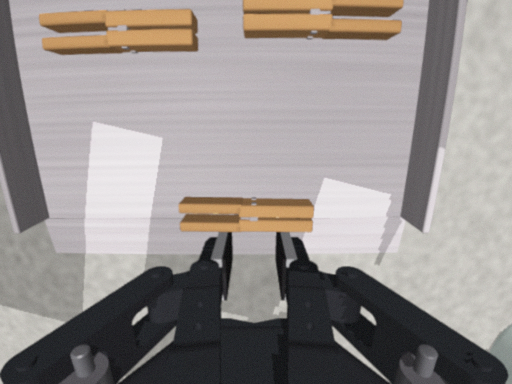

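Peg3 is at the mouth and square, with pegs 1 and 2 deep inside. One last push, then I'll withdraw.

Emit:
{"name": "servo_tool", "arguments": {
  "plan": [
    {"linear": [-2, 8, 0], "dr": [0, 0, 0], "grip": 0.3},
    {"linear": [-2, 8, 0], "dr": [0, 0, 0], "grip": 0.3},
    {"linear": [-2, 8, 0], "dr": [0, 0, 0], "grip": 0.3},
    {"linear": [-2, 8, 0], "dr": [0, 0, 0], "grip": 0.3},
    {"linear": [-2, 8, 0], "dr": [0, 0, 0], "grip": 0.3},
    {"linear": [-2, 8, 0], "dr": [0, 0, 0], "grip": 0.3},
    {"linear": [-1, 4, 0], "dr": [0, 0, 0], "grip": 0.3},
    {"linear": [-0.5, 2, 0], "dr": [0, 0, 0], "grip": 0.3},
    {"linear": [3, -12, 0], "dr": [0, 0, 0], "grip": 0.3},
    {"linear": [5, -20, 10], "dr": [0, 0, 0], "grip": 0.3},
    {"linear": [5, -20, 40], "dr": [0, 0, 0], "grip": 0.3},
    {"linear": [5, -20, 40], "dr": [0, 0, 0], "grip": 0.3},
    {"linear": [5, -30, 40], "dr": [0, 0, 0], "grip": 0.3},
    {"linear": [5, -30, 0], "dr": [0, 0, 0], "grip": 0.3},
    {"linear": [0, -30, 0], "dr": [0, 0, 0], "grip": 0.3},
    {"linear": [0, -30, 0], "dr": [0, 0, 0], "grip": 0.3},
    {"linear": [0, 0, 0], "dr": [0, 0, 0], "grip": 0.3}
  ]
}}

```text
time_s: 33.65
tool_pos: [0.5651, -0.0003, 0.154]
eef_rot: [0.618, 0.786, -0.0, 0.0]
wrist_force: [-0.9, 0.3, -0.5]
width: 0.304
grasp_force: 0.0
```

```bash
python3 -c "
from h import *
report(('scene','top'))
d=shot('top')
for n in ('tool',): print(arm.get_obs()['tool_pos'])"
```

```text
t 33.65 tool [565.  -0. 154.] tray (-221, 0) F [-0.9  0.3 -0.5]
scene (552, 261) (75, 23) ang 14 tray (36, -50) rel 0
top (463, 237) (70, 16) ang 14 tray (34, 42) rel 0
top (529, 214) (71, 15) ang 13 tray (-4, -16) rel -1
top (553, 265) (71, 16) ang 15 tray (40, -52) rel 1
[0.56508607 0.00239376 0.15367568]
```

All three pegs measure well inside the tray, at tray (34,42), (40,-52) and (-4,-16) mm. The arm is clear, so I'll hand in.

```bash
python3 -c "
from h import *
print(arm.close_job())"
```

```text
the job is handed in; nothing more can be done
None
```

The job is handed in at about 34 s: all three wooden pegs were pushed into the tray and measured wholly inside it, and I kept clear of everything else; the hand-in returned no pass or fail result.

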